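# Seat a mould half in the locating corner of the press bed

### The job

On the moulding press bed, push the mould half that has the two upright guide pins along the bed, gently and without ever picking it up or tipping it, into the inner corner of the steel locating fixture: one long side flat against the long rail and one short end against the short stop. Leave the other mould half (the one without pins), the spray can, the brass bush and the pliers where they are.

Things in the scene. Friction and masses are not known exactly. Their poses are not given: they have to be found in the camera images.
- corner: Steel L-shaped fixture fixed to the bed, 20 mm high. Origin: inner corner of the L at bed height, z up; +x points away from the robot within 10 degrees. Long rail: inner face at x = 0, from y = +30 to -340 mm, 24 mm thick towards +x. Short stop: inner face at y = 0, from x = 0 to -80 mm, 30 mm thick towards +y. The mould half belongs at x < 0, y < 0: seated, its centre is at x = -37.5, y = -55 mm.
- pin_half: Mould half to push: loose aluminium block, 75 x 110 x 30 mm (x, y, z), 0.5 to 0.9 kg, with two upright steel guide pins (14 mm diameter, tops 48 mm above the bed) at (25, 42) and (-25, -42) mm. Origin: centre of underside, z up. Starts on the robot's side of the rail, off both faces, turned up to 20 degrees from the fixture. Either way round will do.
- flat_half: The other mould half: loose block of the same outline, 75 x 110 x 30 mm (x, y, z), with no pins, only two dark holes flush in its top. Origin: centre of its underside. It stands next to the pinned half, on either side of it. To be left alone.
- spray_can: Upright spray can, 54 mm diameter, 170 mm tall, standing beyond the short stop. Origin: centre of its underside. To be left alone.
- bush: Brass bush, upright tube of 34 mm outer and 20 mm inner diameter, 35 mm tall, standing behind the long rail. Origin: centre of its underside. To be left alone.
- pliers: Pliers lying flat with yellow handles, 120 mm long, 56 mm wide, 14 mm high, past the free end of the rail. Origin: on the bed under the pivot; jaws reach 47 mm to its +x, handles 76 mm to its -x. To be left alone.
Not all that is in view belongs to the job. What is shaped like the pin_half but orange, pink or red is not meant.

How it is judged:
By the outcome, as a careful person would: the job done as asked, in the order asked, and still so for the second after the job is handed in, with the robot touching nothing.
It also fails if it takes over 58 s, if anything falls off the work surface, if the arm or the gripper's body presses on something with over 40 N, if the wrist force passes 120 N, or if a joint passes its speed limit or range.

### The arm

A 6-joint arm with a two-finger parallel gripper is mounted at the origin on the work surface. World frame = base frame: x ahead of the robot, y to its left, z up, the work surface at z = 0. Lengths are in m, angles in rad, forces in N, time in s.
With the tool pointing down it reaches from about 0.35 to 0.875 m from the base axis. Payload 4.2 kg.
Tool frame: the origin (TCP) lies midway between the tips of the shut fingers; the grasp point (between the pads) lies 19 mm behind it; z points along the fingers, y is the line along which they close (so a half turn about z gives the same grasp; the last joint's range is limited). The gripper opens to 85 mm and grips with 20 to 120 N. Pads are 22 mm wide; open, the fingers measure 114 mm over their backs; the gripper's body (76 mm by 85 mm) begins 54 mm behind the grasp point. The pads swing forward as they close: fully open they stand 13 mm farther back than shut.
Start: joints at [1.431, 0.385, 0.008, 0, -1.194, -0.259], TCP at [0.243, 0.576, 0.231] pointing down, gripper open.
Joint ranges: [-3.14, 3.14], [-1.21, 2.06], [-1.07, 1.41], [-3.16, 2.05], [-2.99, -0.16], [-3.1, 3.1]. Speed limits (rad/s): [2.79, 2.79, 3.14, 3.14, 3.14, 3.14].

### API

Orientations are given as a rotation vector (axis times angle).
In Python, from cell import status, get_image, manip gives the robot as it stands. The module is installed in compiled form; this text tells all that it offers.
- The arm moves only by the tool jog_arm, never from a script. Its argument "steps" is a list that holds one entry, the list of rows, each a list of 6 numbers: the shift along the tool's x, y, z in mm, then the turn, a rotation vector about the tool's x, y, z in degrees. In form: [[[tx, ty, tz, wx, wy, wz], ...]]. A call has 1 to 10 rows; each row shifts and turns the commanded pose from where the row before left it, along the tool's axes as they then stand; what a row does not reach is not made up. A row lasts 1/8 s, in which the tool goes at most 62.5 mm and 10.7 degrees, less where a joint would pass 70% of its speed; a pose out of reach is approached as far as the arm can. A call with a gripper value outside its range is refused whole. "jaw" is the finger opening in mm, from 0 to 85.4, set as the call begins (left out, the last holds). The fingers move at their own pace and stop on an object; the grip force is fixed at half the most. Time passes only in rows, so rows that do not move let the fingers close. It gives the time, the measured TCP pose, the force, the opening and the grip force at its end, in the units of the state.
- status.get_obs(): the state, without advancing time (a new reading comes with each control period).
- get_image(name): name is "side" or "top" or "wrist"; returns a dict with "frame" (400x640x3 uint8, red, green, blue), "fx", "fy", "cx", "cy" (pixels), "xyz" and "attitude" of the camera in the world; the wrist camera has in their place "hand_eye" (4x4, takes a point from camera to tool coordinates, whose origin is the TCP and whose axes are the flange's). Camera axes: x right, y down, z forward; pixel columns grow to the right and rows downward; lengths in m; the calibration is good to about 2 mm. The wrist camera is an equidistant fisheye: a pixel r from the principal point sees the ray r / f radians off the axis. A picture is of the moment at which its call begins: read the wrist's pose just before it. There is no depth.
- manip.hand_in(): hands the job in; it is judged then, once.
The state is a dict: "time": time; "joint_positions": joint angles; "joint_velocities": joint speeds; "joint_torque": joint torques, N m; "ee_pos": TCP position; "tcp_rot": TCP orientation; "force": force on the tool from outside, world axes, zero at the start; "ft_torque": the same for the moment, N m; "grip_width": finger opening in m; "gripper_force": force on a finger pad.
Only numpy, scipy, OpenCV 4.12 (cv2) and the standard library are available. Lean on these libraries where they do the work, as an engineer would, in place of code of your own. Each camera call takes 0.05 s, during which the arm holds its last target. There are 200 camera calls.

## Working session

There is one attempt and no reset: what is moved stays moved. The work goes in short steps, Python scripts to look and compute and a tool call to move; the robot and the scene stay as the last step left them, time stands still between calls to the robot, and variables do not carry over. Pictures are saved under pics/ and viewed, at most 10 in all, crops included, and the job is handed in when it is done.

Besides the shell and the picture viewer there is one more tool, called after "Emit:" as a command line: name --argument value ..., lists and objects as JSON in quotes. jog_arm: Moves the arm, as the interface text tells. Its arguments: {"type":"object","properties":{"steps":{"type":"array"},"jaw":{"type":"number"}},"required":["steps"]}

```bash
mkdir -p pics; python3 - <<'E'
from cell import status,get_image
import cv2,numpy as np
o=status.get_obs();print({k:np.round(v,3) for k,v in o.items()})
for n in("top","side"):
    d=get_image(n);cv2.imwrite(f"pics/{n}0.png",d["frame"][:,:,::-1]);print(n,d["fx"],d["fy"],d["cx"],d["cy"],d["xyz"],d["attitude"])
E
```

```text
{'time': np.float64(0.0), 'joint_positions': array([ 1.431,  0.386,  0.007, -0.   , -1.194, -0.259]), 'joint_velocities': array([ 0.001, -0.001,  0.   ,  0.   ,  0.001,  0.002]), 'joint_torque': array([-0.0000e+00, -3.9229e+01,  1.8839e+01,  4.1860e+00, -5.0000e-03,
        0.0000e+00]), 'ee_pos': array([0.242, 0.575, 0.23 ]), 'tcp_rot': array([ 3.077e+00, -6.220e-01, -1.000e-03]), 'force': array([0.026, 0.465, 0.387]), 'ft_torque': array([ 0.014, -0.008,  0.016]), 'gripper_force': np.float64(0.0), 'grip_width': np.float64(0.085)}
top 430.4346696361152 430.4346696361152 325.7202980285192 192.7103966148932 [ 0.43972552 -0.0624013   1.27695831] [-2.19531304  2.14714741 -0.10420478]
side 407.86569806113687 407.86569806113687 318.91506539712464 200.2004085906908 [0.49706005 0.62417876 0.79799892] [-0.14440211  2.90055821 -1.11926207]
```

View pics/top0.png

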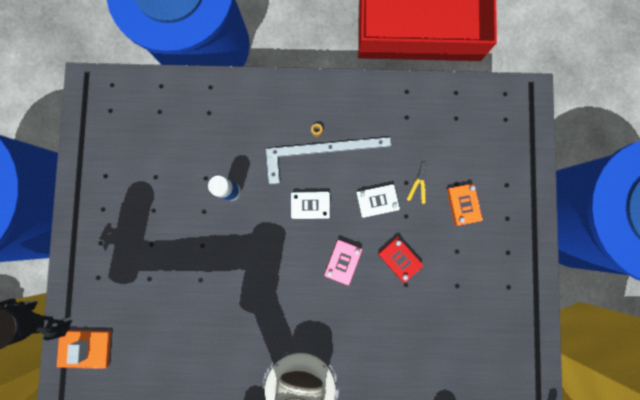

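View pics/side0.png

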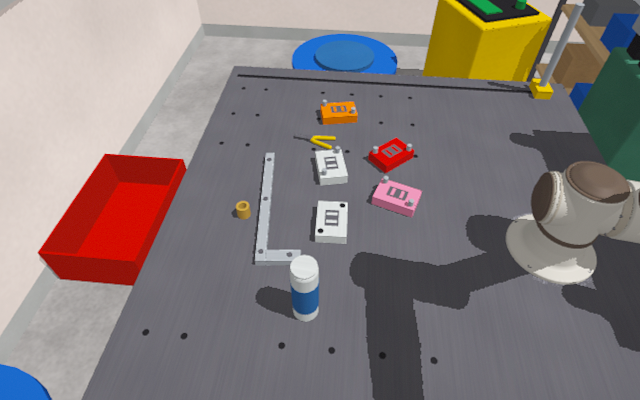

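The top view shows five similar blocks: white with pins (378,201), white with dark holes (311,205), orange (465,204), pink (343,262) and red (401,259). The fixture corner is near (279,157), the can at (222,187), the bush at (317,129) and the pliers at (418,190). I pick the white block at (378,201) and check it in a close crop.

```bash
cat > h.py <<'E'
import cv2,numpy as np
from scipy.spatial.transform import Rotation as R
from cell import status,get_image
def cast(d,uv,z):
    uv=np.atleast_2d(uv).astype(float)
    r=np.c_[(uv[:,0]-d["cx"])/d["fx"],(uv[:,1]-d["cy"])/d["fy"],np.ones(len(uv))]@R.from_rotvec(d["attitude"]).as_matrix().T
    c=np.array(d["xyz"]);return (c+r*((z-c[2])/r[:,2])[:,None])[:,:2]
def proj(d,P):
    q=(np.atleast_2d(P)-d["xyz"])@R.from_rotvec(d["attitude"]).as_matrix()
    return np.c_[q[:,0]/q[:,2]*d["fx"]+d["cx"],q[:,1]/q[:,2]*d["fy"]+d["cy"]]
def blobs(d,roi,lo,z):
    u0,u1,v0,v1=roi;f=d["frame"][v0:v1,u0:u1]
    m=cv2.inRange(f,(lo,)*3,(255,)*3);m=cv2.morphologyEx(m,cv2.MORPH_CLOSE,np.ones((5,5)))
    out=[]
    for c in cv2.findContours(m,cv2.RETR_EXTERNAL,cv2.CHAIN_APPROX_NONE)[0]:
        if cv2.contourArea(c)<100: continue
        p=cast(d,c[:,0]+[u0,v0],z)*1000
        (x,y),(w,h),a=cv2.minAreaRect(p.astype(np.float32))
        if w>h: w,h,a=h,w,a-90   # a = angle of short side
        a=(a+90)%180-90
        out.append((np.round([x,y,w,h,a],1),c[:,0].mean(0)+[u0,v0]))
    return out
E
python3 - <<'E'
from h import *
t=get_image("top");s=get_image("side")
for n,d,roi in(("top",t,(255,430,130,230)),("side",s,(235,360,140,270))):
    for z in(.03,.02): 
        for b in blobs(d,roi,150,z): print(n,z,b)
a=cv2.resize(t["frame"][125:235,255:430],(800,503),interpolation=2)
cv2.imwrite("pics/c1.png",a[:,:,::-1])
b=cv2.resize(s["frame"][140:275,235:365],(577,600),interpolation=2)
cv2.imwrite("pics/c2.png",b[:,:,::-1])
E
```

```text
top 0.03 (array([524. , -15. ,  75.6, 110.6,   1.3]), array([309.99193548, 205.02419355]))
top 0.03 (array([ 540.9, -211.3,   77.1,  113.4,   13.3]), array([377.41322314, 200.84297521]))
top 0.03 (array([656.6, -68.1, 104.1, 365.9,   6.6]), array([318.67741935, 151.50322581]))
top 0.02 (array([524.7, -14.6,  76.2, 111.5,   1.3]), array([309.99193548, 205.02419355]))
top 0.02 (array([ 541.7, -212.5,   77.7,  114.3,   13.3]), array([377.41322314, 200.84297521]))
top 0.02 (array([658.3, -68.2, 104.9, 368.8,   6.6]), array([318.67741935, 151.50322581]))
side 0.03 (array([523.2,  -5.6,  76.1, 131.6,   2.2]), array([331.51798561, 221.64748201]))
side 0.03 (array([682.3, -27.9, 129.5, 411.5,  24. ]), array([274.9505814 , 224.06976744]))
side 0.03 (array([ 539.5, -205.6,   77.1,  150.2,   12.7]), array([331.21666667, 165.8       ]))
side 0.02 (array([523.6, -13.8,  77.1, 133.3,   2.2]), array([331.51798561, 221.64748201]))
side 0.02 (array([684.7, -36.3, 131.1, 416.9,  24. ]), array([274.9505814 , 224.06976744]))
side 0.02 (array([ 540. , -216.5,   78.1,  152.1,   12.7]), array([331.21666667, 165.8       ]))
```

View pics/c1.png

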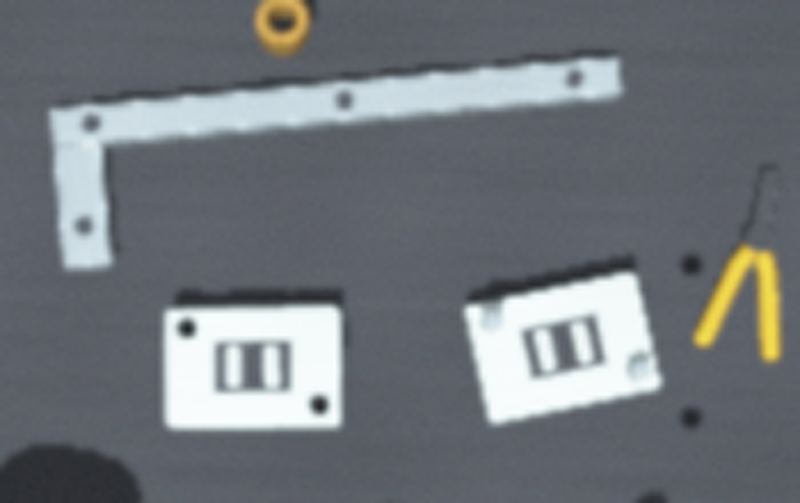

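View pics/c2.png

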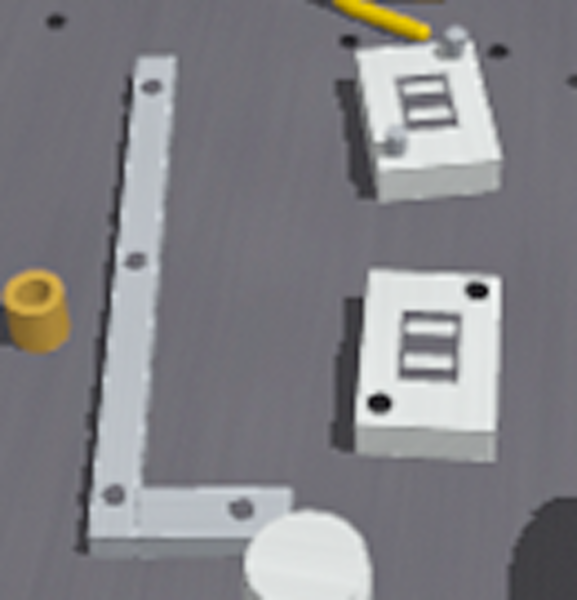

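The crops confirm it. The white block at full-frame (378,201) has two grey steel pins, while the one at (311,205) has flush dark holes. The inner corner is near (278,157). Next I refine the fixture and start the transfer.

```bash
cat >> h.py <<'E'
def togo(x,y,z=None,yaw=None):
    o=status.get_obs();p=o["ee_pos"]*1000;M=R.from_rotvec(o["tcp_rot"]).as_matrix()
    now=np.degrees(np.arctan2(M[1,0],M[0,0]))
    d=np.array([x,y,p[2] if z is None else z])-p
    print("t",round(o["time"],2),"p",p.round(1),"yaw",now.round(2),"tilt",np.degrees(np.arccos(-M[2,2])).round(2),"q6",o["joint_positions"][5].round(2),"F",o["force"].round(1),"togo",(M.T@d).round(1), "turn",None if yaw is None else round(-((yaw-now+180)%360-180),2))
E
python3 - <<'E'
from h import *
for n in("top","side"):
    d=get_image(n);f=d["frame"]
    m=cv2.inRange(f,(140,)*3,(255,)*3)
    g=R.from_rotvec(d["attitude"])
    # inner rail edge: sample along fixture y, find intensity crossing along fixture x on z=.02 plane
    a=np.radians(6.6);ex=np.array([np.cos(a),np.sin(a)]);ey=np.array([-np.sin(a),np.cos(a)]);C=np.array([.6683,.089])
    gray=f.mean(2).astype(np.float32)
    def edge(base,dirs,ts,span):
        out=[]
        for t in ts:
            q=np.array([C+base(t)+dirs*s for s in span]);uv=proj(d,np.c_[q,np.full(len(q),.02)]).astype(np.float32)
            v=cv2.remap(gray,uv[:,0].copy(),uv[:,1].copy(),1).ravel()
            k=np.argmax(np.diff(v)); out.append([t,span[k]]) if v.max()-v.min()>50 else 0
        o=np.array(out);o=o[abs(o[:,1]-np.median(o[:,1]))<.006];p=np.polyfit(o[:,0],o[:,1],1);return len(o),np.degrees(np.arctan(p[0])).round(2),(p[1]*1000).round(2)
    sp=np.arange(-.012,.012,.0005)
    print(n,"rail x off",edge(lambda t:ey*t,ex,np.arange(-.33,-.02,.005),sp),"stop y off",edge(lambda t:ex*t,ey,np.arange(-.07,-.015,.003),sp))
    hsv=cv2.cvtColor(f,cv2.COLOR_RGB2HSV)
    if n=="top":
        for nm,lo,hi,roi in(("red",(0,150,80),(8,255,255),(375,430,225,290)),("yel",(20,120,100),(35,255,255),(400,440,160,215))):
            mm=cv2.inRange(hsv,lo,hi)[roi[2]:roi[3],roi[0]:roi[1]]
            c=max(cv2.findContours(mm,0,1)[0],key=cv2.contourArea)[:,0]+[roi[0],roi[2]]
            print(nm,(cast(d,cv2.boxPoints(cv2.minAreaRect(c.astype(np.float32))),.03 if nm=="red" else .012)*1000).round(0).tolist())
togo(459,-230,230,13.3)
E
```

```text
top rail x off (62, np.float64(0.13), np.float64(-0.77)) stop y off (19, np.float64(-0.5), np.float64(-2.77))
red [[390.0, -212.0], [441.0, -269.0], [358.0, -344.0], [308.0, -287.0]]
yel [[547.0, -298.0], [614.0, -312.0], [603.0, -366.0], [537.0, -352.0]]
side rail x off (62, np.float64(0.07), np.float64(-1.59)) stop y off (19, np.float64(-0.22), np.float64(-0.72))
t 0.3 p [242.6 575.8 230.9] yaw -22.85 tilt 0.04 q6 -0.26 F [-0.4 -0.8 -0.5] togo [512.3 658.5   1.5] turn -36.15
```

Emit:
jog_arm --steps '[[[36.5,47,0,0,0,0],[36.5,47,0,0,0,0],[36.5,47,0,0,0,0],[36.5,47,0,0,0,0],[36.5,47,0,0,0,0],[36.5,47,0,0,0,0],[36.5,47,0,0,0,0],[36.5,47,0,0,0,0],[36.5,47,0,0,0,0]]]' --jaw 60

```text
time: 1.42
ee_pos: [0.3813, 0.0568, 0.2318]
tcp_rot: [-3.079, 0.621, -0.002]
force: [1.9, -0.3, -0.1]
grip_width: 0.0599
gripper_force: 0.0
```

Emit:
jog_arm --steps '[[[36.5,47,0,0,0,0],[36.5,47,0,0,0,0],[36.5,47,0,0,0,0],[36.5,47,0,0,0,0],[36.5,47,0,0,0,0],[0,0,0,0,0,-9],[0,0,0,0,0,-9],[0,0,0,0,0,-9],[0,0,0,0,0,-9]]]'

```text
time: 2.55
ee_pos: [0.458, -0.229, 0.2313]
tcp_rot: [-3.12, -0.367, 0.0]
force: [-0.4, 0.4, -0.4]
grip_width: 0.0603
gripper_force: 0.0
```

```bash
python3 -c "
from h import *
togo(459,-230,12,13.3)"
```

```text
t 2.55 p [ 458.  -229.   231.3] yaw 13.43 tilt 0.01 q6 1.95 F [-0.4  0.4 -0.4] togo [  0.8   1.3 219.3] turn 0.13
```

Emit:
jog_arm --steps '[[[0,0,50,0,0,0],[0,0,50,0,0,0],[0,0,50,0,0,0],[0,0,40,0,0,0],[0,0,20,0,0,0],[0,0,13,0,0,0],[0,0,0,0,0,0]]]'

```text
time: 3.42
ee_pos: [0.4578, -0.2288, 0.0078]
tcp_rot: [-3.121, -0.36, 0.002]
force: [0.3, -0.1, -0.3]
grip_width: 0.0599
gripper_force: 0.0
```

```bash
python3 -c "
from h import *
togo(459,-230,6,13.3)
d=get_image('side');cv2.imwrite('pics/s1.png',cv2.resize(d['frame'][80:280,230:450],(660,600))[:,:,::-1])"
```

```text
t 3.42 p [ 457.8 -228.8    7.8] yaw 13.15 tilt 0.07 q6 1.95 F [ 0.3 -0.1 -0.3] togo [0.9 1.4 1.8] turn -0.15
```

View pics/s1.png

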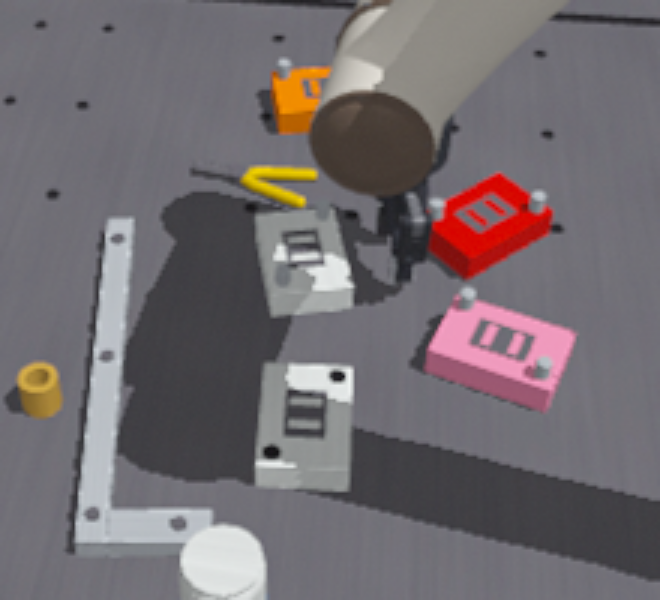

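Emit:
jog_arm --steps '[[[4,2,1,0,0,0],[7,0,0,0,0,0],[7,0,0,0,0,0],[7,0,0,0,0,0],[7,0,0,0,0,0.5],[7,0,0,0,0,0.7],[7,0,0,0,0,0.7],[7,0,0,0,0,0.7],[7,0,0,0,0,0.7],[7,0,0,0,0,0.7]]]'

```text
time: 4.72
ee_pos: [0.521, -0.2165, 0.0068]
tcp_rot: [-3.13, -0.248, 0.011]
force: [-6.2, -1.1, 3.2]
grip_width: 0.0597
gripper_force: 2.9
```

```bash
cat >> h.py <<'E'
C=np.array([667.,87.3]);A=6.5
def fx(p):
    a=np.radians(A);d=np.asarray(p)-C;return np.array([d[0]*np.cos(a)+d[1]*np.sin(a),-d[0]*np.sin(a)+d[1]*np.cos(a)])
E
python3 -c "
from h import *
togo(459,-230,6,6.5); print(fx(status.get_obs()['ee_pos'][:2]*1000))"
```

```text
t 4.72 p [ 521.  -216.5    6.8] yaw 9.05 tilt 0.41 q6 1.84 F [-6.2 -1.1  3.2] togo [-63.4   3.6   1.2] turn 2.55
[-179.41339888 -285.34179387]
```

Emit:
jog_arm --steps '[[[8,0,0,0,0,0.5],[8,0,0,0,0,0.5],[8,0,0,0,0,0.5],[8,0,0,0,0,0.5],[8,0,0,0,0,0.5],[8,0,0,0,0,0],[8,0,0,0,0,0],[8,0,0,0,0,0],[6,0,0,0,0,0],[4,0,0,0,0,0]]]'

```text
time: 5.98
ee_pos: [0.5958, -0.2071, 0.0068]
tcp_rot: [-3.136, -0.181, 0.006]
force: [-3.8, -0.6, 2.4]
grip_width: 0.0605
gripper_force: 2.4
```

```bash
python3 -c "
from h import *
togo(459,-230,6,6.5); print(fx(status.get_obs()['ee_pos'][:2]*1000))
d=get_image('side');cv2.imwrite('pics/s2.png',cv2.resize(d['frame'][80:280,230:450],(660,600))[:,:,::-1])"
```

```text
t 5.97 p [ 595.8 -207.1    6.8] yaw 6.6 tilt 0.23 q6 1.76 F [-3.8 -0.6  2.4] togo [-138.5    7.1    1.3] turn 0.1
[-104.04603589 -284.40333759]
```

View pics/s2.png

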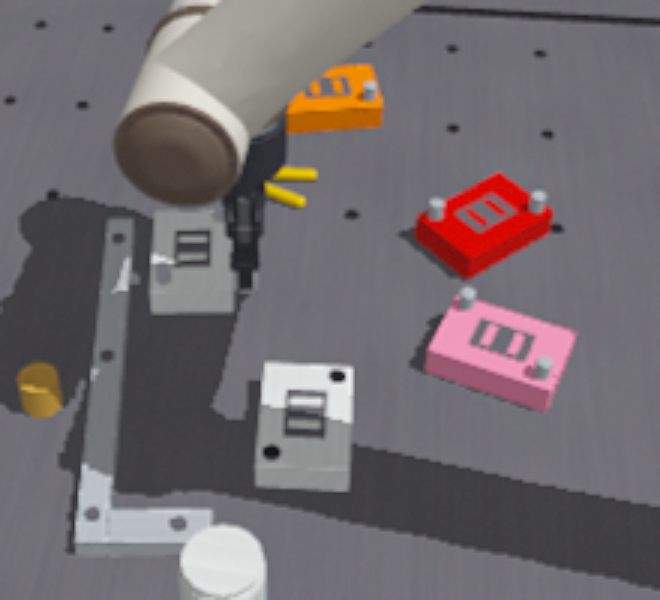

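The block is square to the rail, about 18 mm off it. The gripper body is clear of the pliers. I continue slowly until the force rises.

Emit:
jog_arm --steps '[[[4,0,0,0,0,0],[4,0,0,0,0,0],[3,0,0,0,0,0],[2,0,0,0,0,0],[1,0,0,0,0,0],[0,0,0,0,0,0]]]'

```text
time: 6.78
ee_pos: [0.6114, -0.2054, 0.0073]
tcp_rot: [-3.136, -0.182, -0.001]
force: [-1.9, -0.4, -1.2]
grip_width: 0.0598
gripper_force: 1.2
```

Emit:
jog_arm --steps '[[[1,0,0,0,0,0],[1,0,0,0,0,0],[0,0,0,0,0,0]]]'

```text
time: 7.15
ee_pos: [0.6134, -0.2052, 0.0074]
tcp_rot: [3.136, 0.182, 0.001]
force: [-2.4, 0.1, -1.4]
grip_width: 0.0598
gripper_force: 1.3
```

Emit:
jog_arm --steps '[[[1,0,0,0,0,0],[1,0,0,0,0,0],[0,0,0,0,0,0]]]'

```text
time: 7.52
ee_pos: [0.6155, -0.205, 0.0074]
tcp_rot: [3.136, 0.182, 0.001]
force: [-2.4, 0.1, -1.9]
grip_width: 0.0602
gripper_force: 1.3
```

Emit:
jog_arm --steps '[[[1,0,0,0,0,0],[1,0,0,0,0,0],[0,0,0,0,0,0]]]'

```text
time: 7.9
ee_pos: [0.6169, -0.2048, 0.0074]
tcp_rot: [-3.136, -0.182, 0.001]
force: [-4.8, -0.4, -0.6]
grip_width: 0.06
gripper_force: 2.2
```

Emit:
jog_arm --steps '[[[1,0,0,0,0,0],[1,0,0,0,0,0],[0,0,0,0,0,0]]]'

```text
time: 8.28
ee_pos: [0.6169, -0.2048, 0.0074]
tcp_rot: [-3.136, -0.182, 0.008]
force: [-7.7, -1.5, 3.6]
grip_width: 0.06
gripper_force: 4.2
```

Emit:
jog_arm --steps '[[[1,0,0,0,0,0],[0,0,0,0,0,0]]]'

```text
time: 8.52
ee_pos: [0.6168, -0.2048, 0.0074]
tcp_rot: [-3.136, -0.182, 0.011]
force: [-10.5, -1.7, 4.4]
grip_width: 0.06
gripper_force: 5.2
```

The block now bears on the rail (about 10 N). I back off, rise and turn for the second push.

Emit:
jog_arm --steps '[[[-8,0,0,0,0,0],[-12,0,0,0,0,0],[-10,0,-5,0,0,0],[0,0,-50,0,0,0],[0,0,-55,0,0,0],[0,0,-10,0,0,10],[0,0,0,0,0,10],[0,0,0,0,0,10],[0,0,0,0,0,10],[0,0,0,0,0,10]]]'

```text
time: 9.78
ee_pos: [0.5906, -0.2079, 0.128]
tcp_rot: [-2.916, 1.168, -0.003]
force: [0.2, -0.9, -0.7]
grip_width: 0.06
gripper_force: 0.0
```

Emit:
jog_arm --steps '[[[0,0,0,0,0,10],[0,0,0,0,0,10],[0,0,0,0,0,10],[0,0,0,0,0,10],[0,0,0,0,0,0]]]' --jaw 30

```text
time: 10.4
ee_pos: [0.5905, -0.2079, 0.1279]
tcp_rot: [-2.348, 2.086, -0.002]
force: [0.3, 0.7, 0.0]
grip_width: 0.0301
gripper_force: 0.0
```

```bash
python3 - <<'E'
from h import *
for n,roi in(("top",(330,420,150,200)),("side",(235,340,140,190))):
    d=get_image(n)
    cv2.imwrite(f"pics/{n}3.png",cv2.resize(d["frame"][100:270,235:450] if n=="top" else d["frame"][80:280,230:450],(760,600))[:,:,::-1])
    for b in blobs(d,roi,130,.03): print(n,b,fx(b[0][:2]))
togo(459,-230,6,-83.4)
E
```

```text
top (array([ 617.5, -188. ,  144.5,  233.7,    1.3]), array([358.8125 , 170.71875])) [ -80.34665161 -267.92677279]
side (array([ 674.1, -193.2,   98.8,  150.1,    7.3]), array([283.91666667, 166.18939394])) [ -24.69914129 -279.50064834]
t 10.5 p [ 590.5 -207.9  127.7] yaw -83.19 tilt 0.06 q6 0.2 F [ 0.2  0.2 -0.7] togo [  6.3 133.3 121.6] turn 0.21
```

View pics/top3.png

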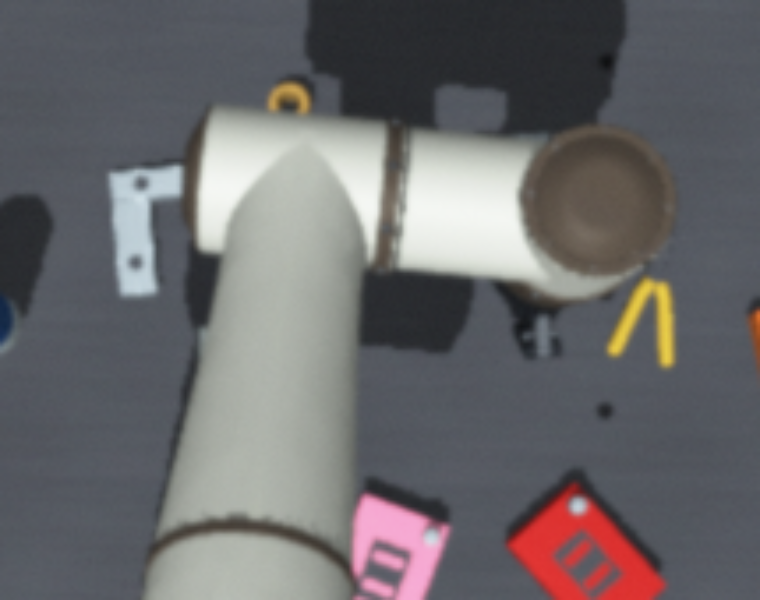

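Emit:
jog_arm --steps '[[[26,-23,0,0,0,0],[26,-23,0,0,0,0],[27,-23,0,0,0,0],[0,0,0,0,0,0.3],[0,0,40,0,0,0],[0,0,30,0,0,0],[0,0,0,0,0,0]]]'

```text
time: 11.38
ee_pos: [0.6657, -0.2774, 0.0544]
tcp_rot: [2.34, -2.092, -0.009]
force: [1.3, 0.4, 0.3]
grip_width: 0.0301
gripper_force: 0.0
```

```bash
python3 - <<'E'
from h import *
togo(668,-278,6,-83.5);print(fx(status.get_obs()['ee_pos'][:2]*1000))
d=get_image("side");w=get_image("wrist")
s=cv2.resize(d["frame"][100:220,230:390],(400,300));v=cv2.resize(w["frame"],(400,250))
cv2.imwrite("pics/s4.png",np.vstack([s,v])[:,:,::-1])
E
```

```text
t 11.38 p [ 665.7 -277.4   54.4] yaw -83.59 tilt 0.38 q6 0.28 F [1.3 0.4 0.3] togo [ 1.  -2.6 48.4] turn -0.09
[ -42.62126662 -362.18447806]
```

View pics/s4.png

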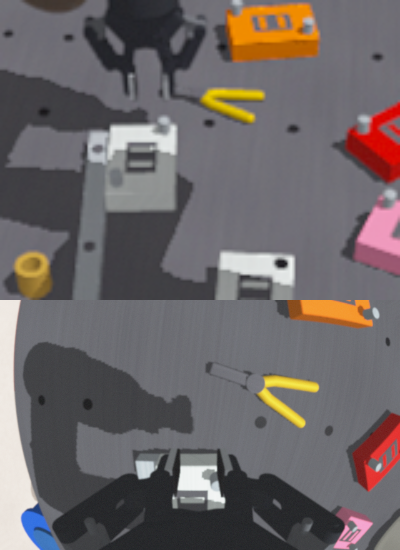

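Both fingers stand beyond the block's end, clear of the pliers and rail end. The block lies on the rail. I lower the arm and push along the rail.

Emit:
jog_arm --steps '[[[0,-1,25,0,0,0],[0,-1,16,0,0,0],[0,0,6,0,0,0],[-6,0,0,0,0,0],[-6,0,0,0,0,0],[-6,0,0,0,0,0],[-6,0,0,0,0,0],[-6,0,0,0,0,0],[-6,0,0,0,0,0]]]'

```text
time: 12.6
ee_pos: [0.6663, -0.243, 0.0113]
tcp_rot: [2.341, -2.094, 0.003]
force: [-0.8, -5.7, 1.4]
grip_width: 0.0301
gripper_force: 2.6
```

```bash
python3 - <<'E'
from h import *
togo(668,-278,6,-83.5);print(fx(status.get_obs()['ee_pos'][:2]*1000))
E
```

```text
t 12.6 p [ 666.3 -243.    11.3] yaw -83.63 tilt 0.1 q6 0.23 F [-0.8 -5.7  1.4] togo [35.   2.2  5.3] turn -0.13
[ -38.03709899 -328.07041372]
```

Emit:
jog_arm --steps '[[[-8,0,0,0,0,0],[-8,0,0,0,0,0],[-8,0,0,0,0,0],[-8,0,0,0,0,0],[-8,0,0,0,0,0],[-8,0,0,0,0,0],[-8,0,0,0,0,0],[-8,0,0,0,0,0],[-8,0,0,0,0,0],[-8,0,0,0,0,0]]]'

```text
time: 13.85
ee_pos: [0.6572, -0.1634, 0.0112]
tcp_rot: [2.341, -2.094, 0.002]
force: [-0.1, -5.6, 1.7]
grip_width: 0.0297
gripper_force: 2.8
```

```bash
python3 - <<'E'
from h import *
togo(668,-278,6,-83.5);print(fx(status.get_obs()['ee_pos'][:2]*1000))
d=get_image("side")
cv2.imwrite("pics/s5.png",cv2.resize(d["frame"][120:280,230:390],(600,600))[:,:,::-1])
E
```

```text
t 13.85 p [ 657.2 -163.4   11.2] yaw -83.63 tilt 0.07 q6 0.12 F [-0.1 -5.6  1.7] togo [115.1   2.    5.4] turn -0.13
[ -38.10479781 -247.95349057]
```

View pics/s5.png

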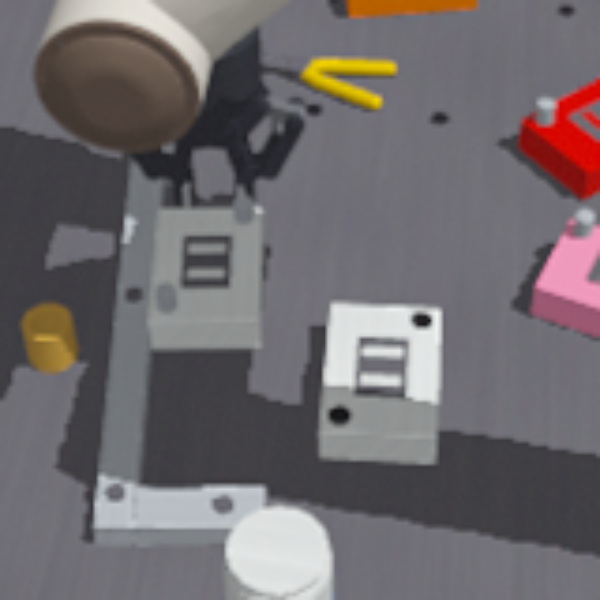

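The block slides flat along the rail (side crop: its lower edge is at (205,330) and the stop at (185,505)). The arm's elbow hangs toward +y, so I check its clearance to the can before going on.

```bash
python3 - <<'E'
from h import *
print(status.get_obs()["joint_positions"].round(3))
a=get_image("top")["frame"][80:300,180:480];b=get_image("side")["frame"][:,150:560]
a=cv2.resize(a,(400,293));b=cv2.resize(b,(400,390))[:300]
cv2.imwrite("pics/s6.png",np.vstack([a,b])[:,:,::-1])
E
```

```text
[-0.003  0.676 -0.09   0.001 -0.805  0.115]
```

View pics/s6.png

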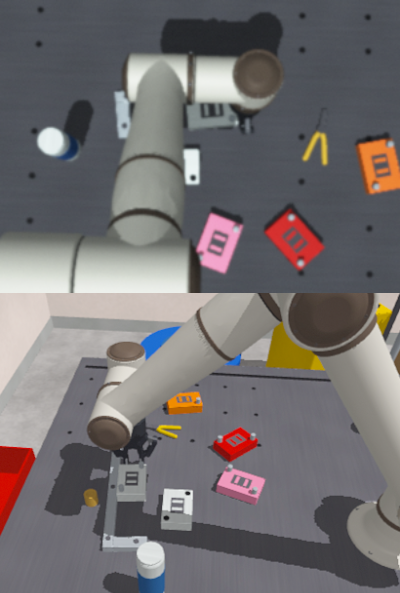

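```bash
python3 - <<'E'
from h import *
t=get_image("top");s=get_image("side")
for h in np.arange(.15,.6,.05): print(round(h,2),"cap",(cast(t,[373.5,136],h)*1000).round(0),"tube end",(cast(t,[274,140],h)*1000).round(0),(cast(s,[150+110*1.025,435*1.025-293*1.025],h)*1000).round(0))
print("can top",cast(t,[219,186],.17)*1000)
E
```

```text
0.15 cap [[ 704. -184.]] tube end [[687.  81.]] [[ 704. -126.]]
0.2 cap [[ 692. -179.]] tube end [[676.  74.]] [[688. -68.]]
0.25 cap [[ 680. -173.]] tube end [[665.  68.]] [[672. -10.]]
0.3 cap [[ 669. -168.]] tube end [[654.  62.]] [[656.  48.]]
0.35 cap [[ 657. -163.]] tube end [[643.  55.]] [[640. 106.]]
0.4 cap [[ 645. -157.]] tube end [[632.  49.]] [[624. 164.]]
0.45 cap [[ 633. -152.]] tube end [[621.  43.]] [[608. 222.]]
0.5 cap [[ 622. -146.]] tube end [[610.  36.]] [[592. 279.]]
0.55 cap [[ 610. -141.]] tube end [[599.  30.]] [[576. 337.]]
can top [[558.50008271 216.2420341 ]]
```

The wrist tube's axis is at about 0.31 m and its underside at about 0.25 m, well above the 0.17 m can. Continuing.

Emit:
jog_arm --steps '[[[-8,0,0,0,0,0],[-8,0,0,0,0,0],[-8,0,0,0,0,0],[-8,0,0,0,0,0],[-8,0,0,0,0,0],[-8,0,0,0,0,0],[-8,0,0,0,0,0],[-8,0,0,0,0,0],[-8,0,0,0,0,0],[-8,0,0,0,0,0]]]'

```text
time: 15.35
ee_pos: [0.6479, -0.0834, 0.0103]
tcp_rot: [2.34, -2.094, -0.001]
force: [-0.2, -4.1, 1.5]
grip_width: 0.0302
gripper_force: 2.6
```

Emit:
jog_arm --steps '[[[-7,0,0,0,0,0],[-7,0,0,0,0,0],[-7,0,0,0,0,0],[-6,0,0,0,0,0],[-5,0,0,0,0,0],[-4,0,0,0,0,0],[-3,0,0,0,0,0],[-2,0,0,0,0,0],[-1,0,0,0,0,0]]]'

```text
time: 16.48
ee_pos: [0.6431, -0.0418, 0.0103]
tcp_rot: [2.34, -2.094, -0.001]
force: [-0.8, -5.4, 2.0]
grip_width: 0.0302
gripper_force: 2.7
```

```bash
python3 - <<'E'
from h import *
togo(668,-278,6,-83.5);print(fx(status.get_obs()['ee_pos'][:2]*1000))
E
```

```text
t 16.48 p [643.1 -41.8  10.3] yaw -83.64 tilt 0.09 q6 -0.08 F [-0.8 -5.4  2. ] togo [237.5   1.5   4.4] turn -0.14
[ -38.32398154 -125.5593344 ]
```

Emit:
jog_arm --steps '[[[-2,0,0,0,0,0],[-1,0,0,0,0,0],[0,0,0,0,0,0]]]'

```text
time: 16.85
ee_pos: [0.6428, -0.0388, 0.0103]
tcp_rot: [2.34, -2.094, -0.001]
force: [-0.7, -5.1, 1.8]
grip_width: 0.0298
gripper_force: 2.4
```

Emit:
jog_arm --steps '[[[-1,0,0,0,0,0],[-1,0,0,0,0,0],[0,0,0,0,0,0]]]'

```text
time: 17.23
ee_pos: [0.6427, -0.0376, 0.0103]
tcp_rot: [2.34, -2.094, -0.0]
force: [0.2, -7.5, 2.0]
grip_width: 0.0301
gripper_force: 3.8
```

Emit:
jog_arm --steps '[[[-1,0,0,0,0,0],[-1,0,0,0,0,0],[0,0,0,0,0,0]]]'

```text
time: 17.6
ee_pos: [0.6428, -0.0374, 0.0103]
tcp_rot: [2.339, -2.093, 0.002]
force: [2.0, -13.3, 0.1]
grip_width: 0.0298
gripper_force: 7.2
```

Emit:
jog_arm --steps '[[[-1,0,0,0,0,0],[-1,0,0,0,0,0],[0,0,0,0,0,0]]]'

```text
time: 17.98
ee_pos: [0.6429, -0.0373, 0.0104]
tcp_rot: [2.338, -2.092, 0.004]
force: [3.1, -20.5, -0.9]
grip_width: 0.0299
gripper_force: 10.6
```

The block bears on the stop (20 N). I retreat and measure.

Emit:
jog_arm --steps '[[[5,0,0,0,0,0],[12,0,0,0,0,0],[15,0,0,0,0,0],[0,0,-40,0,0,0],[0,0,-60,0,0,0],[50,30,-50,0,0,0],[50,30,-20,0,0,0],[55,30,0,0,0,0],[55,30,0,0,0,0],[55,30,0,0,0,0]]]'

```text
time: 19.23
ee_pos: [0.5304, -0.3358, 0.1713]
tcp_rot: [-2.341, 2.094, -0.001]
force: [1.0, -0.2, 0.4]
grip_width: 0.0304
gripper_force: 0.0
```

Emit:
jog_arm --steps '[[[50,30,0,0,0,0],[50,30,0,0,0,0],[50,30,0,0,0,0],[50,30,0,0,0,0],[0,0,0,0,0,0]]]'

```text
time: 19.85
ee_pos: [0.4314, -0.5496, 0.17]
tcp_rot: [-2.335, 2.102, 0.001]
force: [0.5, 0.3, -0.4]
grip_width: 0.03
gripper_force: 0.0
```

```bash
python3 - <<'E'
from h import *
togo(668,-278,6,-83.5)
a=np.radians(A);ex=np.array([np.cos(a),np.sin(a)]);ey=np.array([-np.sin(a),np.cos(a)])
for n in("top","side"):
    d=get_image(n);f=d["frame"];gray=f.mean(2).astype(np.float32)
    for b in blobs(d,(255,430,130,230) if n=="top" else (235,360,140,270),200,.03): print(n,b,fx(b[0][:2]))
    # dark gap / profile across rail joint & block rear face on z=.03 plane
    for nm,o,dr,sp in(("rear",None,ex,np.arange(-90,-60,.5)),("end",None,ey,np.arange(-125,-95,.5))):
        r=[]
        for t in (np.arange(-100,-8,10) if nm=="rear" else np.arange(-68,-5,8)):
            P=np.array([C+(ey if nm=="rear" else ex)*t+dr*s for s in sp])/1000
            uv=proj(d,np.c_[P,np.full(len(P),.03)]).astype(np.float32)
            v=cv2.remap(gray,uv[:,0].copy(),uv[:,1].copy(),1).ravel();r.append(sp[np.argmax(np.diff(v))])
        print(n,nm,r)
E
```

```text
t 19.85 p [ 431.4 -549.6  170. ] yaw -83.98 tilt 0.03 q6 0.78 F [ 0.5  0.3 -0.4] togo [-245.2 -263.8  164. ] turn -0.48
top (array([525.5, -13.6,  72.7, 107.6,   1.3]), array([309.96666667, 204.95833333])) [-152.01262185  -84.23314549]
top (array([637.4,  39.2,  78.4, 126.6,   6.7]), array([292.80147059, 166.63235294])) [-34.85480151 -44.43999113]
top rear [np.float64(-74.5), np.float64(-76.0), np.float64(-75.0), np.float64(-75.0), np.float64(-76.0), np.float64(-75.0), np.float64(-75.0), np.float64(-74.0), np.float64(-75.5), np.float64(-75.5)]
top end [np.float64(-110.5), np.float64(-110.5), np.float64(-111.5), np.float64(-111.0), np.float64(-110.5), np.float64(-110.5), np.float64(-110.0), np.float64(-111.0)]
side (array([575.8, 119.7,  37.1,  59.8, -84.2]), array([303.51470588, 263.69117647])) [-86.94596911  42.51586122]
side (array([637. ,  35.2,  74. , 117.3,   7.5]), array([282.43137255, 230.89542484])) [-35.70504311 -48.36899727]
side (array([523.7, -13.5,  73.4, 108.9,   1.4]), array([331.54471545, 218.71544715])) [-153.78973087  -83.93002252]
side rear [np.float64(-76.5), np.float64(-75.5), np.float64(-77.0), np.float64(-73.0), np.float64(-73.5), np.float64(-73.5), np.float64(-74.5), np.float64(-74.0), np.float64(-74.5), np.float64(-74.5)]
side end [np.float64(-111.0), np.float64(-120.5), np.float64(-96.5), np.float64(-110.5), np.float64(-111.0), np.float64(-110.5), np.float64(-111.0), np.float64(-111.5)]
```

The block's rear face measures -75.1 mm, constant along its length, and its end face -110.7 mm. It is seated and square to within calibration, and the flat half has not moved. Handing in.

```bash
python3 -c "
from cell import manip
print(manip.hand_in())"
```

```text
the job is handed in; nothing more can be done
None
```

I pushed the pinned mould half into the fixture's inner corner and handed the job in at about 20 s; it measures flush against the rail and stop to about 1 mm, and the arm never came near the other objects (only the flat half's position was re-measured, unmoved).

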